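# Level the drying board with a wedge

### The job

The drying board with the freshly varnished figurines sags at its front edge. Draw the wooden wedge out of the rack, lay it flat on the bench clear of the rack and let go; then take or push it by its thick end and drive it, thin end first, under the front edge of the board until the board sits level, leave it there and let go. Do not shift the other loose things on the bench.

Things in the scene. Friction and masses are not known exactly. Their poses are not given: they have to be found in the camera images.
- wedge: wooden wedge 160 mm long, 36 mm wide, tapering evenly from 38 mm thick (heel) to 4 mm (tip), about 80 g. Origin: centre of its flat underside; x points from heel to tip, z up. At the start it lies flat on the bench in one slot of the rack: the thick rear 70 mm or so under the roof, out of reach from above, the thin front 90 mm sticking out.
- wedge_tip (a point): middle of the lower edge of the wedge's thin end, 80 mm along +x from its origin; axes as the wedge's. The board starts to rise when the tip is about 28 mm past its front edge and is level at about 103 mm past it (57 mm of wedge still in front). Pushing takes 3 to 10 N; friction holds the wedge where it is left.
- wedge_heel (a point): centre of the wedge's thick end face, 80 mm along -x from the wedge's origin and 19 mm above its underside; axes as the wedge's
- rack: fixed plywood rack on the bench, 80 mm deep (x), 200 mm wide (y), 54 mm tall, roof's underside at 46 mm; two slots 54 mm wide at y = -50 and +50 mm, no floor, open at the front (-x, roughly to the robot's right), closed at the back. One holds the wedge, the other a straight slat; which varies. Origin: centre of its footprint on the bench.
- stand: fixed steel frame carrying the drying board; origin on the bench, front (-x) roughly towards the robot. Board's front edge at x = -100 mm, hinge along y at x = +100 mm, 32 mm high, on a rear beam 50 mm tall. Side rails 10 mm high, 20 mm wide at y = -140 and +140 mm; between them the bench is free for the wedge.
- board_mid (a point): centre of the board's upper face, 100 mm behind the front edge and 12 mm above its underside; axes as board_edge. The board: dark wood, 200 mm from hinge to front edge, 300 mm wide, 12 mm thick, about 0.7 kg; it swings freely on its rear hinge and falls back unless held up. 15 figurines 52 mm tall are fixed on it, the first row's centres 75 mm behind the front edge.
- board_edge (a point): middle of the board's front lower edge, under which the wedge goes; 100 mm towards -x from the stand's origin. 10 mm above the bench when sagging, 26 mm when level. Axes are the board's: x towards the hinge, z up from the board; its pitch (about y) is the board's tilt: 0 level, -0.08 rad at the start (sagging in front), positive when the front is too high.
- spare_slat: straight wooden slat 160 x 36 mm, 14 mm thick all along (no taper), same wood as the wedge, lying in the rack's other slot; origin at the centre of its underside, x along its length. Leave it alone.
- figure0: gilt figurine, 36 mm across, 68 mm tall, standing loose on the bench; origin at the centre of its foot. Leave alone.
- figure1: gilt figurine, 36 mm across, 68 mm tall, standing loose on the bench; origin at the centre of its foot. Leave alone.
- figure2: gilt figurine, 42 mm across, 78 mm tall, standing loose on the bench; origin at the centre of its foot. Leave alone.
- paint_jar: amber glass jar, 48 mm across, 58 mm tall; origin at the centre of its underside. Leave alone.
- thinner: clear bottle, 64 mm across, 160 mm tall; origin at the centre of its underside. Leave alone.
- brush_pot: green glass pot, 70 mm across, 80 mm tall, with brushes that reach up to 215 mm; origin at the centre of its underside. Leave alone.
Things that resemble listed ones, but are neither listed nor needed, are in the scene too. Of the things like the wedge, leave any that is black; of the rest the larger one is meant.

How it is judged:
On the way, in this order (a step that is already met when the one before it is completed fails the run):
1. the wedge lies flat on the bench, wholly out of the rack, let go of, while the board still sags (angle between wedge's own z axis and vertical below 0.06 rad and height (world z) of wedge between -0.004 and 0.006 m and (x of wedge_heel in the frame of rack below -0.042 m or y of wedge_heel in the frame of rack above 0.11 m or y of wedge_heel in the frame of rack below -0.11 m) and contact force between the fingers and wedge below 0.05 N and linear speed of wedge below 0.02 m/s and angle between board_edge's own z axis and vertical above 0.05 rad), for 0.2 s.
2. the wedge is taken or pushed by its thick end (contact force between the fingers and wedge above 0.5 N and distance between the grasp point and wedge_heel below 0.055 m), for 0.1 s.
At the end, for the whole second after the job is handed in: The wedge lies flat on the bench, at rest and let go of, its thin end at least 50 mm in under the front edge of the board and between the side rails, and the board rests level to within 0.016 rad (0.9 degrees; 3 mm at the front edge) (angle between wedge's own z axis and vertical below 0.06 rad and height (world z) of wedge between -0.004 and 0.006 m and angle between board_edge's own z axis and vertical below 0.016 rad and x of wedge_tip in the frame of stand between -0.05 and 0.09 m and y of wedge_tip in the frame of stand between -0.125 and 0.125 m and linear speed of wedge below 0.01 m/s); the robot touches nothing.
It fails at once if another loose thing on the bench is shifted by more than 30 mm (distance of any of spare_slat, figure0, figure1, figure2, paint_jar, thinner, brush_pot from where it was at the start of the episode above 0.03 m).
It also fails if it takes over 58 s, if anything falls off the work surface, if the arm or the gripper's body presses on something with over 40 N, if the wrist force passes 120 N, or if a joint passes its speed limit or range.

### The arm

A 6-joint arm with a two-finger parallel gripper is mounted at the origin on the work surface. World frame = base frame: x ahead of the robot, y to its left, z up, the work surface at z = 0. Lengths are in m, angles in rad, forces in N, time in s.
With the tool pointing down it reaches from about 0.425 to 0.95 m from the base axis. Payload 3.5 kg.
Tool frame: the origin (TCP) lies midway between the tips of the shut fingers; the grasp point (between the pads) lies 19 mm behind it (ctrl.pinch_z is the distance from the TCP to the grasp point, in m); z points along the fingers, y is the line along which they close (so a half turn about z gives the same grasp; the last joint's range is limited). The gripper opens to 85 mm and grips with 20 to 120 N. Pads are 22 mm wide; open, the fingers measure 114 mm over their backs; the gripper's body (76 mm by 85 mm) begins 54 mm behind the grasp point. The pads swing forward as they close: fully open they stand 13 mm farther back than shut.
Start: joints at [1.166, 0.286, 1.577, -0, 1.279, -0.15], TCP at [0.17, 0.653, 0.231] pointing down, gripper open.
Joint ranges: [-2.77, 2.77], [-0.9, 2.22], [0.21, 2.48], [-1.53, 4.67], [0.24, 2.81], [-2.84, 2.84]. Speed limits (rad/s): [2.79, 2.79, 3.14, 3.14, 3.14, 3.14].

### API

Orientations are given as a unit quaternion [x, y, z, w].
In Python, from plant import get_state, viewer, sign_off, ctrl gives the robot as it stands. The module is installed in compiled form; this text tells all that it offers.
- The arm moves only by the shell command python3 -m handwheel 'ROWS' [FORCE]. ROWS is JSON, a list that holds one entry, the list of rows, each a list of 5 numbers: the finger opening in m, from 0 to 0.0854, then the shift along the tool's x, y, z in m, then the turn about the tool's z in degrees. In form: [[[claw, x, y, z, spin], ...]]. A call has 1 to 12 rows; each row shifts and turns the commanded pose from where the row before left it, along the tool's axes as they then stand; what a row does not reach is not made up. A row lasts 1/12 s, in which the tool goes at most 41.7 mm and 7.16 degrees, less where a joint would pass 70% of its speed; a pose out of reach is approached as far as the arm can. A call is refused whole if a number of a shift passes 0.0417 or a number of a turn 7.16, either way. A call with a gripper value outside its range is refused whole. The fingers move at their own pace and stop on an object; FORCE is the grip in N (left out, the last holds). Time passes only in rows, so rows that do not move let the fingers close. It gives the time, the measured TCP pose, the force, the opening and the grip force at its end, in the units of the state.
- get_state(): the state, without advancing time (a new reading comes with each control period).
- viewer.read_camera(name): name is "side" or "top" or "wrist"; returns the picture (400x640x3 uint8, blue, green, red); there is no depth.
- viewer.camera_params(name): a dict with "fov_y" (degrees; the focal length in pixels is half the picture's height over the tangent of half this angle, whatever the lens; pixels are square), "cx", "cy" (the principal point, pixels), "xyz" and "attitude" of the camera in the world; the wrist camera has in their place "hand_eye" (4x4, takes a point from camera to tool coordinates, whose origin is the TCP and whose axes are the flange's). Camera axes: x right, y up, looking along -z (the intrinsics and any distortion apply to the point x, -y, -z); pixel columns grow to the right and rows downward; lengths in m; the calibration is good to about 2 mm. A picture is of the moment at which its call begins: read the wrist's pose just before it. camera_params takes no time and is no camera call.
- sign_off(): hands the job in; it is judged then, once.
Trained networks look in the newest picture that a camera, given by its name, has taken for a name from the list of things; names that differ only in an ending like _2 or _b are one class to them, and where a whole thing is asked for, a point or a joint stands for the part that bears it (a point fixed in the world has none). Each returns a list of dicts, best first, with "confidence" (0 to 1); they miss things now and then, are a little off and sometimes report something else, mostly with a low value. They report only what shows in the picture. A call takes as long as a camera call. They do not tell look-alikes from the thing itself.
- viewer.look_for(camera, name): "extent" ([left, top, width, height] as shares, 0 to 1, of the picture: columns of its width, rows of its height, round what is visible of it).
- viewer.outline_of(camera, name): "mask" (400x640 bool, what is visible of it) and "extent" ([left, top, width, height] as shares, 0 to 1, of the picture: columns of its width, rows of its height, round what is visible of it).
- viewer.pinpoint(camera, name): "xy" ([column, row] as shares, 0 to 1, of the picture: columns of its width, rows of its height: a listed point, or the origin of a listed thing).
The state is a dict: "time": time; "qpos": joint angles; "dq": joint speeds; "joint_efforts": joint torques, N m; "eef_pos": TCP position; "tcp_rot": TCP orientation; "contact_force": force on the tool from outside, world axes, zero at the start; "wrist_torque": the same for the moment, N m; "opening": opening from 0.0 (shut) to 1.0 (fully open); "finger_force": force on a finger pad.
Only numpy, scipy, OpenCV 4.12 (cv2) and the standard library are available. Lean on these libraries where they do the work, as an engineer would, in place of code of your own. Each camera call takes 0.05 s, during which the arm holds its last target. There are 200 camera calls.

## Working session

There is one attempt and no reset: what is moved stays moved. The work goes in short steps, Python scripts to look and compute and a shell command to move; the robot and the scene stay as the last step left them, time stands still between calls to the robot, and variables do not carry over. Pictures are saved under pics/ and viewed, at most 10 in all, crops included, and the job is handed in when it is done.

```bash
mkdir -p pics; cat > h.py <<'E'
import numpy as np, cv2
from scipy.spatial.transform import Rotation as R
from plant import get_state, viewer, sign_off, ctrl
def cam(name, st=None):
    p=viewer.camera_params(name)
    f=200/np.tan(np.radians(p["fov_y"])/2)
    if "hand_eye" in p:
        st=st or get_state()
        T=np.eye(4);T[:3,:3]=R.from_quat(st["tcp_rot"]).as_matrix();T[:3,3]=st["eef_pos"]
        T=T@np.array(p["hand_eye"])
        return p,f,T[:3,:3],T[:3,3]
    a=np.array(p["attitude"])
    M=R.from_quat(a).as_matrix() if a.size==4 else a.reshape(3,3)
    return p,f,M,np.array(p["xyz"])
def ray(c,u,v):
    p,f,M,o=c
    d=M@np.array([(u-p["cx"])/f,-(v-p["cy"])/f,-1]);return o,d
def onz(c,u,v,z=0.):
    o,d=ray(c,u,v);return o+d*(z-o[2])/d[2]
def proj(c,P):
    p,f,M,o=c
    q=M.T@(np.array(P)-o);return p["cx"]+f*q[0]/-q[2],p["cy"]-f*q[1]/-q[2]
E
python3 - <<'E'
from h import *
for n in ["top","side","wrist"]:
    print(n,viewer.camera_params(n))
    cv2.imwrite(f"pics/{n}0.png",viewer.read_camera(n))
c=cam("top")
for n in ["wedge","wedge_tip","wedge_heel","rack","stand","board_edge","board_mid","spare_slat","figure0","figure2","paint_jar","thinner","brush_pot"]:
    for r in viewer.pinpoint("top",n):
        u,v=r["xy"][0]*640,r["xy"][1]*400
        print(n,round(r["confidence"],2),round(u),round(v),onz(c,u,v,0).round(3))
print(get_state())
E
```

```text
top {'fov_y': 51.548229194144305, 'cx': 316.38128964831816, 'cy': 199.99000248109505, 'xyz': array([ 0.34717595, -0.01148162,  1.3151481 ]), 'attitude': array([ 0.04074681, -0.04828399, -0.69537646,  0.71586307])}
side {'fov_y': 56.03374636969078, 'cx': 310.21409121204954, 'cy': 196.9565640687553, 'xyz': array([ 0.1099977 , -0.84218737,  0.67138942]), 'attitude': array([ 0.46186127, -0.10200326, -0.20829005,  0.85609272])}
wrist {'fov_y': 65.29828343531163, 'cx': 324.4350350705986, 'cy': 199.8812084000377, 'hand_eye': array([[-7.98456005e-05,  9.61471991e-01,  2.74902900e-01,
         6.89185303e-02],
       [ 9.99999892e-01, -4.90384540e-05,  4.61961994e-04,
        -3.65375139e-04],
       [ 4.57644331e-04,  2.74902907e-01, -9.61471883e-01,
        -1.42428446e-01],
       [ 0.00000000e+00,  0.00000000e+00,  0.00000000e+00,
         1.00000000e+00]])}
wedge 0.87 221 195 [0.521 0.282 0.   ]
wedge 0.66 167 287 [0.227 0.433 0.   ]
wedge 0.51 156 227 [0.413 0.481 0.   ]
wedge_tip 0.73 141 230 [0.402 0.526 0.   ]
wedge_tip 0.64 456 197 [ 0.536 -0.473  0.   ]
wedge_tip 0.6 244 201 [0.503
[... 995 characters left out ...]
62  0.   ]
{'time': 0.8, 'qpos': array([ 1.16597942e+00,  2.86240582e-01,  1.57669129e+00, -2.87187115e-05,
        1.27859964e+00, -1.50018488e-01]), 'dq': array([-0.00011122,  0.00047494, -0.0002393 ,  0.00027279, -0.00121837,
        0.00128863]), 'joint_efforts': array([ 8.82681907e-04, -4.05921328e+01, -2.92922115e+01, -6.05383707e-05,
        2.87387111e-04, -1.75809959e-05]), 'eef_pos': array([0.17011988, 0.65319969, 0.23136924]), 'tcp_rot': array([1.27050761e-01, 9.91896216e-01, 2.56358475e-05, 2.15975688e-05]), 'contact_force': array([0.78010304, 0.3810523 , 0.5626579 ]), 'wrist_torque': array([0.02437327, 0.02235703, 0.01858945]), 'finger_force': 0.0, 'opening': 1.0022075790950167}
```

View pics/top0.png

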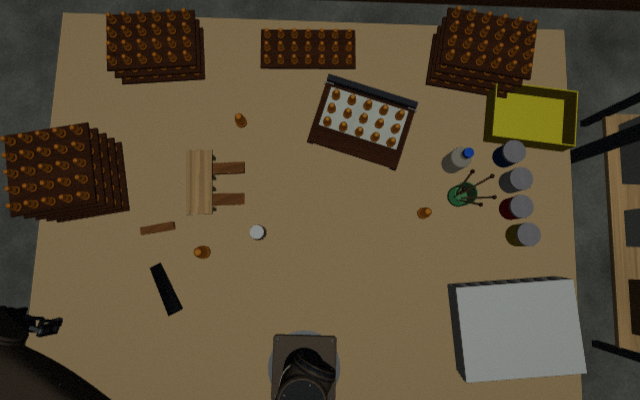

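View pics/side0.png

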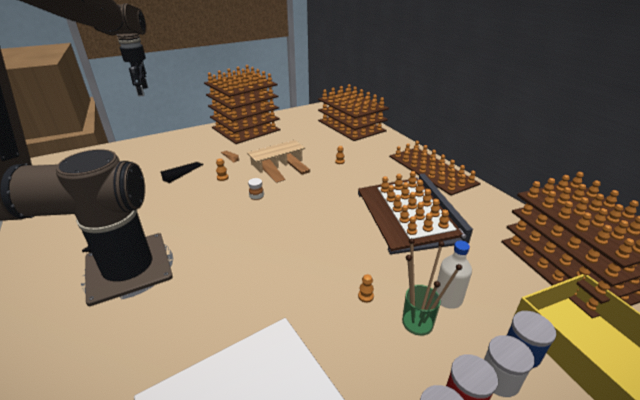

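The top picture shows the rack at (200,182) with two pieces sticking out to the right at (228,168) and (228,199). The black wedge is at (167,288) and a small wedge at (157,228). Loose figures stand at (240,119), (202,252) and (425,212), the jar is at (257,232), and the board's front edge is near (351,156). The side picture shows the same, with the two rack pieces at about (272,172) and (298,163). I'll enlarge that area to tell the wedge from the slat.

```bash
python3 - <<'E'
from h import *
im=cv2.imread("pics/side0.png")[130:200,210:320]
a=cv2.resize(im,None,fx=7,fy=7,interpolation=cv2.INTER_CUBIC)
cv2.imwrite("pics/crop1.png",a)
c=cam("top")
for nm,u,v,z in [("rackFL",215,150,.054),("rackFR",213,215,.054),("rackBL",191,150,.054),("rackBR",188,215,.054),("up tip",245,168,.01),("low tip",245,199,.01),("fig",240,123,0),("figB",202,255,0),("jar",257,234,0),("boardL",308,140,.02),("boardR",397,168,.02),("hingeL",330,78,.06),("hingeR",416,103,.06),("fig3",425,215,0)]:
    print(nm,onz(c,u,v,z).round(3))
print(R.from_quat(get_state()["tcp_rot"]).as_matrix().round(3))
E
```

```text
rackFL [0.654 0.297 0.054]
rackFR [0.452 0.291 0.054]
rackBL [0.652 0.371 0.054]
rackBR [0.449 0.367 0.054]
up tip [0.609 0.208 0.01 ]
low tip [0.509 0.203 0.01 ]
fig [0.76  0.234 0.   ]
figB [0.329 0.331 0.   ]
jar [0.4   0.161 0.   ]
boardL [0.705 0.009 0.02 ]
boardR [ 0.622 -0.277  0.02 ]
hingeL [ 0.898 -0.055  0.06 ]
hingeR [ 0.824 -0.328  0.06 ]
fig3 [ 0.476 -0.372  0.   ]
[[-0.968  0.252  0.   ]
 [ 0.252  0.968  0.   ]
 [-0.     0.    -1.   ]]
```

View pics/crop1.png

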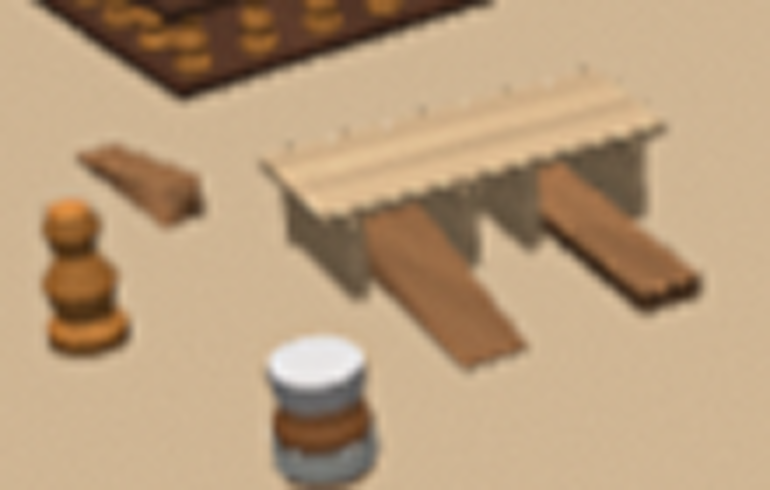

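The crop shows the near piece, ending at about (490,355) in the crop and (280,181) in the side picture, thinning to a knife edge while its rear is thick. That is the wedge. The other piece, ending at (670,290) in the crop and (306,171) in the side picture, has an even end face, so it is the spare slat. Other wedge-like things are the small one at top (157,228), which is too small, and the black one at (167,288), which is to be left. So the target is the top-view piece at (228,199).

```bash
cat >> h.py <<'E'
def go(x,y,z,yaw=None):
    s=get_state();M=R.from_quat(s["tcp_rot"]).as_matrix()
    y0=np.degrees(np.arctan2(M[1,0],M[0,0]))
    print("t",round(s["time"],2),"tcp",np.round(s["eef_pos"],4),"yaw",round(y0,2),"open",round(s["opening"],3),"F",np.round(s["contact_force"],1))
    print("tool d (mm)",(M.T@(np.array([x,y,z])-s["eef_pos"])*1000).round(1),"spin",None if yaw is None else round((y0-yaw+180)%360-180,2))
E
python3 -m handwheel '[[[0.0854,-0.025,-0.0165,0,0],[0.0854,-0.025,-0.0165,0,0],[0.0854,-0.025,-0.0165,0,0],[0.0854,-0.025,-0.0165,0,0],[0.0854,-0.025,-0.0165,0,0],[0.0854,-0.025,-0.0165,0,0],[0.0854,-0.025,-0.0165,0,0],[0.0854,-0.025,-0.0165,0,0],[0.0854,-0.025,-0.0165,0,0],[0.0854,-0.025,-0.0165,0,0],[0.0854,-0.025,-0.0165,0,0],[0.0854,-0.025,-0.0165,0,0]]]'
python3 -m handwheel '[[[0.0854,0,0,0,7],[0.0854,0,0,0,7],[0.0854,0,0,0,7],[0.0854,0,0,0,7],[0.0854,0,0,0,7],[0.0854,0,0,0,7],[0.0854,0,0,0,7],[0.0854,0,0,0,7],[0.0854,0,0,0,7],[0.0854,0,0,0,7],[0.0854,0,0,0,5.4],[0.0854,0,0,0,0]]]'
python3 -c "
from h import *
go(0.51,0.24,0.2,90)"
```

```text
time: 1.8
eef_pos: [0.4113, 0.3848, 0.2316]
tcp_rot: [0.127, 0.992, 0.0, 0.0]
contact_force: [0.6, 0.1, -0.6]
opening: 0.999
finger_force: 0.0
time: 2.8
eef_pos: [0.4105, 0.386, 0.2314]
tcp_rot: [0.708, 0.707, 0.0, 0.0]
contact_force: [0.6, -0.3, -0.1]
opening: 1.007
finger_force: 0.0
t 2.8 tcp [0.4105 0.386  0.2314] yaw 89.91 open 1.007 F [ 0.6 -0.3 -0.1]
tool d (mm) [-145.8   99.7   31.4] spin -0.09
```

```bash
python3 -m handwheel '[[[0.0854,-0.029,0.02,0.006,0],[0.0854,-0.029,0.02,0.006,0],[0.0854,-0.029,0.02,0.006,0],[0.0854,-0.029,0.02,0.006,0],[0.0854,-0.03,0.02,0.007,0],[0.0854,0,0,0,0],[0.0854,0,0,0,0]]]'
python3 - <<'E'
from h import *
st=get_state();c=cam("wrist",st)
im=viewer.read_camera("wrist");cv2.imwrite("pics/wr1.png",im)
for n,z in [("wedge_tip",0),("wedge_heel",.019),("wedge",0),("rack",0)]:
    for r in viewer.pinpoint("wrist",n):
        u,v=r["xy"][0]*640,r["xy"][1]*400
        print(n,round(r["confidence"],2),round(u),round(v),onz(c,u,v,z).round(4))
for r in viewer.outline_of("wrist","wedge"):
    m=r["mask"].astype(np.uint8);print(r["confidence"],m.sum(),[x.round(1).tolist() for x in cv2.boxPoints(cv2.minAreaRect(cv2.findNonZero(m)))])
E
```

```text
time: 3.38
eef_pos: [0.5111, 0.2385, 0.1998]
tcp_rot: [0.708, 0.707, -0.0, -0.0]
contact_force: [-0.5, -1.2, 0.0]
opening: 0.996
finger_force: 0.0
wedge_tip 0.58 325 201 [0.5118 0.2078 0.    ]
wedge 0.77 320 132 [0.5064 0.285  0.    ]
rack 0.91 362 76 [0.5501 0.3412 0.    ]
0.91 2768 [[300.20001220703125, 124.9000015258789], [335.8999938964844, 122.19999694824219], [341.8999938964844, 203.6999969482422], [306.20001220703125, 206.3000030517578]]
0.8 242 [[-0.0, 0.0], [23.0, 0.0], [23.0, 18.0], [0.0, 18.0]]
0.17 3103 [[396.0, 116.0], [433.0, 116.0], [433.0, 202.0], [396.0, 202.0]]
```

View pics/wr1.png

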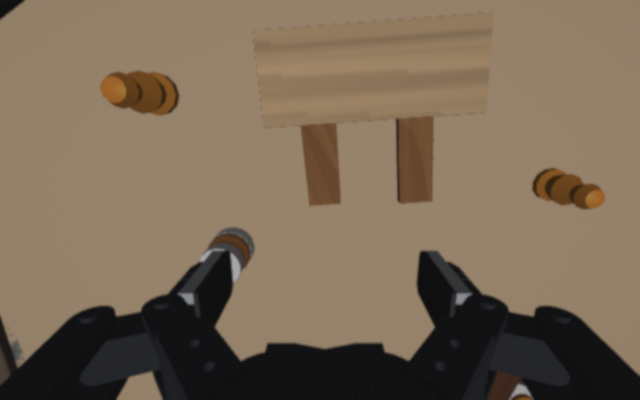

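The wrist picture shows the rack roof at the top, the wedge at left from (320,124) to (325,205), and the slat at right at (415,160). The wedge lies slightly skewed, and the fingertips at (225,255) and (420,255) are clear.

```bash
python3 - <<'E'
from h import *
c=cam("wrist")
for nm,u,v,z in [("tipL",308.5,205.5,.004),("tipR",341,204,.004),("rearL",302,125,.023),("rearR",336.5,124,.023),("roofL",264,128,.054),("roofR",487,113,.054),("slat",416,202,.014),("jar",235,235,.058),("roofBL",254,30,.054)]:
    print(nm,onz(c,u,v,z).round(4))
go(0.511,0.272,0.10,90)
E
```

```text
tipL [0.4927 0.2065 0.004 ]
tipR [0.5296 0.2084 0.004 ]
rearL [0.4882 0.2964 0.023 ]
rearR [0.5226 0.2974 0.023 ]
roofL [0.456 0.295 0.054]
roofR [0.6557 0.3086 0.054 ]
slat [0.6114 0.2139 0.014 ]
jar [0.423  0.1926 0.058 ]
roofBL [0.4517 0.3748 0.054 ]
t 3.68 tcp [0.51   0.2412 0.2008] yaw 90.14 open 1.002 F [-0.5  1.1 -0.3]
tool d (mm) [ 30.8   1.  100.8] spin 0.14
```

```bash
python3 -m handwheel '[[[0.065,0.016,-0.002,0.033,-3.5],[0.065,0.016,0,0.033,0],[0.065,0,0,0.033,0],[0.065,0,0,0.03,0],[0.065,0,0,0.03,0],[0.065,0,0,0,0]]]'
python3 -c "
from h import *
go(0.507,0.273,0.003,93.6)"
```

```text
time: 4.18
eef_pos: [0.502, 0.2712, 0.0348]
tcp_rot: [0.684, 0.729, -0.006, -0.003]
contact_force: [-1.2, -1.5, -0.9]
opening: 0.763
finger_force: 0.0
t 4.18 tcp [0.502  0.2712 0.0348] yaw 93.62 open 0.763 F [-1.2 -1.5 -0.9]
tool d (mm) [ 1.6  5.5 31.7] spin 0.02
```

```bash
python3 -m handwheel '[[[0.065,0.001,0.004,0.01,0],[0.065,0,0,0.01,0],[0.065,0,0,0.008,0],[0.065,0,0,0.003,0],[0.065,0,0,0,0],[0.065,0,0,0,0]]]'
python3 -m handwheel '[[[0.03,0,0,0,0],[0.03,0,0,0,0],[0.03,0,0,0,0],[0.03,0,0,0,0],[0.03,0,0,0,0],[0.03,0,0,0,0]]]' 30
python3 -c "
from h import *
go(0.507,0.273,0.003,93.6)"
```

```text
time: 4.68
eef_pos: [0.5119, 0.2733, 0.011]
tcp_rot: [0.685, 0.728, 0.0, 0.0]
contact_force: [0.3, 0.2, -0.6]
opening: 0.763
finger_force: 0.0
time: 5.18
eef_pos: [0.5122, 0.2734, 0.0113]
tcp_rot: [0.685, 0.728, 0.001, 0.0]
contact_force: [-0.7, 0.0, 6.0]
opening: 0.407
finger_force: 30.5
t 5.18 tcp [0.5122 0.2734 0.0113] yaw 93.5 open 0.407 F [-0.7  0.   6. ]
tool d (mm) [-0.1 -5.2  8.3] spin -0.1
```

```bash
python3 -m handwheel '[[[0.03,-0.006,0,0,0],[0.03,-0.012,0,0,0],[0.03,-0.012,0,0,0],[0.03,-0.012,0,0,0],[0.03,-0.012,0,0,0],[0.03,-0.012,0,0,0],[0.03,-0.012,0,0,0],[0.03,-0.012,0,0,0],[0.03,-0.012,0,0,0],[0.03,-0.012,0,0,0],[0.03,-0.012,0,0,0],[0.03,0,0,0,0]]]'
python3 -c "
from h import *
go(0.51,0.13,0.005,93.6)"
```

```text
time: 6.18
eef_pos: [0.5202, 0.1452, 0.0113]
tcp_rot: [0.686, 0.728, 0.0, 0.001]
contact_force: [-0.4, -3.3, 6.8]
opening: 0.411
finger_force: 30.6
t 6.18 tcp [0.5202 0.1452 0.0113] yaw 93.43 open 0.411 F [-0.4 -3.3  6.8]
tool d (mm) [-14.6 -11.1   6.3] spin -0.17
```

```bash
python3 -m handwheel '[[[0.065,0,0,0,0],[0.065,0,0,0,0],[0.065,0,0,0,0],[0.065,0,0,0,0],[0.065,0,0,-0.01,0],[0.065,0,0,-0.03,0],[0.065,0,0,-0.035,0],[0.065,0,0,-0.035,0],[0.065,0.015,0,-0.035,0],[0.065,0.015,0,-0.035,0],[0.065,0,0,0,0],[0.065,0,0,0,0]]]'
python3 - <<'E'
from h import *
st=get_state();c=cam("wrist",st)
im=viewer.read_camera("wrist");cv2.imwrite("pics/wr2.png",im)
for n,z in [("wedge_tip",0),("wedge_heel",.019),("wedge",0)]:
    for r in viewer.pinpoint("wrist",n)[:2]:
        u,v=r["xy"][0]*640,r["xy"][1]*400
        print(n,round(r["confidence"],2),round(u),round(v),onz(c,u,v,z).round(4))
for r in viewer.outline_of("wrist","wedge")[:2]:
    m=r["mask"].astype(np.uint8);print(r["confidence"],m.sum(),[x.round(1).tolist() for x in cv2.boxPoints(cv2.minAreaRect(cv2.findNonZero(m)))])
go(0.52,0.2,0.15,93.6)
E
```

```text
time: 7.18
eef_pos: [0.5189, 0.1784, 0.1942]
tcp_rot: [0.684, 0.729, 0.003, 0.002]
contact_force: [-0.2, -0.6, -0.4]
opening: 0.766
finger_force: 0.0
wedge_tip 0.69 324 258 [0.5265 0.0799 0.    ]
wedge_heel 0.67 553 147 [0.7501 0.2271 0.019 ]
wedge_heel 0.64 321 122 [0.5138 0.2365 0.019 ]
wedge 0.77 323 196 [0.5202 0.1561 0.    ]
0.55 4871 [[300.5, 120.80000305175781], [338.20001220703125, 118.9000015258789], [345.29998779296875, 259.6000061035156], [307.6000061035156, 261.5]]
t 7.43 tcp [0.5161 0.1769 0.1882] yaw 93.48 open 0.765 F [-0.5 -0.8 -0.5]
tool d (mm) [22.8  5.4 38.2] spin -0.12
```

View pics/wr2.png

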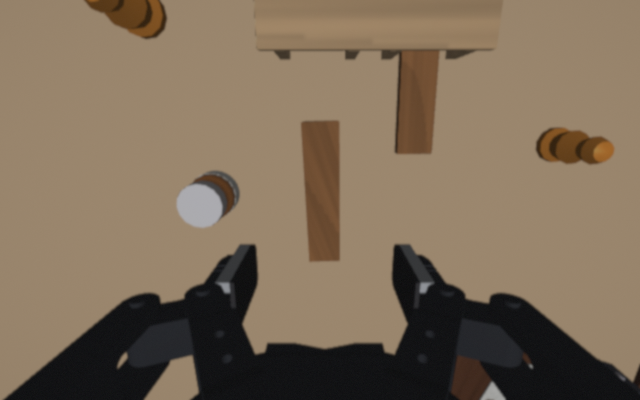

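The wrist picture shows the wedge lying free, its heel edge at (321,121) and its tip at (324,260), clear of the rack front at row 48. The slat and the jar haven't moved. Next I take it by the heel.

```bash
python3 -m handwheel '[[[0.065,0.02,0.001,0.03,0],[0.065,0.02,0,0.03,-0.5],[0.065,0,0,0.03,0],[0.065,0,0,0.03,0],[0.065,0,0,0.02,0],[0.065,0,0,0,0],[0.065,0,0,0,0]]]'
python3 -c "
from h import *
go(0.5155,0.2175,0.006,94.2)"
```

```text
time: 8.02
eef_pos: [0.5142, 0.2167, 0.0481]
tcp_rot: [0.682, 0.731, -0.002, -0.001]
contact_force: [0.0, 0.6, 0.1]
opening: 0.759
finger_force: 0.0
t 8.02 tcp [0.5142 0.2167 0.0481] yaw 93.98 open 0.759 F [0.  0.6 0.1]
tool d (mm) [ 0.7  1.6 42.1] spin -0.22
```

```bash
python3 -m handwheel '[[[0.065,0,0.001,0.012,0],[0.065,0,0,0.012,0],[0.065,0,0,0.01,0],[0.065,0,0,0.006,0],[0.065,0,0,0,0],[0.065,0,0,0,0]]]'
python3 -m handwheel '[[[0.03,0,0,0,0],[0.03,0,0,0,0],[0.03,0,0,0,0],[0.03,0,0,0,0],[0.03,0,0,0,0],[0.03,0,0,0,0],[0.03,0,0,0,0]]]' 50
python3 -c "
from h import *
go(0.5155,0.2175,0.006,94)"
```

```text
time: 8.52
eef_pos: [0.5166, 0.2174, 0.0099]
tcp_rot: [0.682, 0.731, -0.0, -0.0]
contact_force: [0.0, -0.4, -0.9]
opening: 0.757
finger_force: 0.0
time: 9.1
eef_pos: [0.5178, 0.2177, 0.0113]
tcp_rot: [0.682, 0.731, 0.001, 0.001]
contact_force: [1.2, 0.8, 5.2]
opening: 0.41
finger_force: 51.6
t 9.1 tcp [0.5178 0.2177 0.0113] yaw 94.0 open 0.41 F [1.2 0.8 5.2]
tool d (mm) [ 0.  -2.3  5.3] spin 0.0
```

```bash
python3 -m handwheel '[[[0.03,0,0,-0.01,0],[0.03,0,0,-0.02,0],[0.03,0,0,-0.02,0],[0.03,-0.02,-0.004,0,0],[0.03,-0.03,-0.005,0,0],[0.03,-0.03,-0.005,0,0],[0.03,-0.03,-0.005,0,0],[0.03,-0.03,-0.005,0,0],[0.03,-0.03,-0.005,0,0],[0.03,-0.03,-0.005,0,0],[0.03,-0.03,-0.005,0,0],[0.03,-0.03,-0.005,0,0]]]'
python3 -m handwheel '[[[0.03,0,0,0,-6.4],[0.03,0,0,0,-6.4],[0.03,0,0,0,-6.4],[0.03,0,0,0,-6.4],[0.03,0,0,0,-6.4],[0.03,0,0,0,-6.4],[0.03,0,0,0,-6.4],[0.03,0,0,0,-6.4],[0.03,0,0,0,-6.4],[0.03,0,0,0,-6.4],[0.03,0,0,0,-5.8],[0.03,0,0,0,0]]]'
python3 - <<'E'
from h import *
c=cam("wrist")
im=viewer.read_camera("wrist");cv2.imwrite("pics/wr3.png",im)
for n,z in [("wedge_tip",.05),("board_edge",.01)]:
    for r in viewer.pinpoint("wrist",n)[:2]:
        u,v=r["xy"][0]*640,r["xy"][1]*400
        print(n,round(r["confidence"],2),round(u),round(v),onz(c,u,v,z).round(4))
go(0.491,-.084,0.055,163.8)
E
```

```text
time: 10.1
eef_pos: [0.4899, -0.0461, 0.06]
tcp_rot: [0.682, 0.731, -0.0, -0.001]
contact_force: [0.8, 0.8, -0.2]
opening: 0.408
finger_force: 51.0
time: 11.1
eef_pos: [0.4902, -0.0448, 0.0599]
tcp_rot: [0.14, 0.99, 0.0, -0.001]
contact_force: [0.7, 0.7, -1.4]
opening: 0.413
finger_force: 51.1
t 11.25 tcp [ 0.4907 -0.0449  0.0601] yaw 163.67 open 0.41 F [-0.6 -0.2 -0.6]
tool d (mm) [-11.3 -37.5   5.1] spin -0.13
```

View pics/wr3.png

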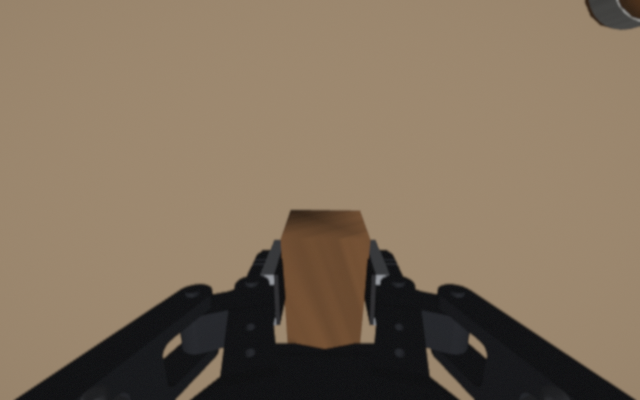

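The wrist picture shows the wedge held squarely, heel face at rows 210–237 and column 325. The tip is hidden under the hand. I'll check the heel offset, and the board edge with the fixed cameras.

```bash
python3 - <<'E'
from h import *
s=get_state();c=cam("wrist",s);M=R.from_quat(s["tcp_rot"]).as_matrix()
for v,z in [(237,.088),(210,.05)]:
    print("heel tool", (M.T@(onz(c,325,v,z)-s["eef_pos"])).round(4))
rays=[]
for n in ["top","side"]:
    cc=cam(n);im=viewer.read_camera(n);cv2.imwrite(f"pics/{n}2.png",im)
    for k,z in [("board_edge",.01),("wedge_tip",.05),("board_mid",.03)]:
        for r in viewer.pinpoint(n,k)[:2]:
            u,v=r["xy"][0]*640,r["xy"][1]*400
            print(n,k,round(r["confidence"],2),round(u),round(v),onz(cc,u,v,z).round(4))
a=cv2.imread("pics/top2.png")[60:220,250:450];b=cv2.imread("pics/side2.png")[150:270,310:490]
cv2.imwrite("pics/crop2.png",np.hstack([cv2.resize(a,(400,320),interpolation=2),cv2.resize(b,(400,320),interpolation=2)]))
E
```

```text
heel tool [ 0.0209 -0.0002 -0.0279]
heel tool [ 0.0199 -0.0001  0.0101]
top board_edge 0.6 351 156 [ 0.6589 -0.1319  0.01  ]
top wedge_tip 0.74 153 266 [0.2935 0.4637 0.05  ]
top wedge_tip 0.73 341 163 [ 0.6273 -0.0955  0.05  ]
top board_mid 0.71 361 125 [ 0.7553 -0.1604  0.03  ]
top board_mid 0.45 361 126 [ 0.754  -0.1587  0.03  ]
side board_edge 0.88 373 217 [ 0.6634 -0.1271  0.01  ]
side wedge_tip 0.68 352 204 [ 0.6127 -0.0923  0.05  ]
side wedge_tip 0.67 200 163 [0.2797 0.3765 0.05  ]
side board_mid 0.97 408 209 [ 0.7587 -0.1665  0.03  ]
```

View pics/crop2.png

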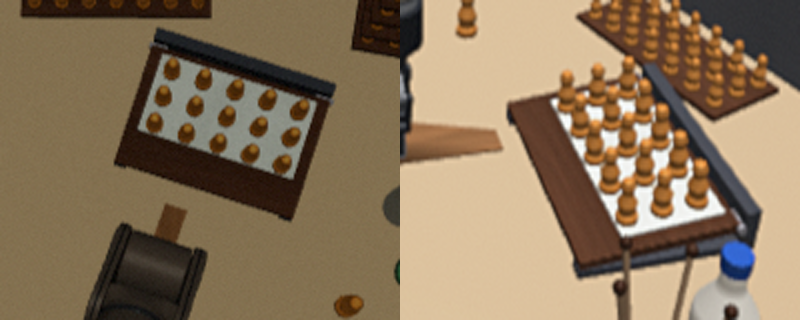

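The crop shows the wedge tip (left panel, at 170,210) about 5 cm short of the board's front edge and roughly square to it. It is somewhat left of the edge's centre. I shift it to the centre and lower it.

```bash
python3 -m handwheel '[[[0.03,0,-0.011,0.01,0],[0.03,0,-0.011,0.01,0],[0.03,0,-0.011,0.01,0],[0.03,0,0,0.01,0],[0.03,0,0,0.006,0],[0.03,0,0,0.003,0],[0.03,0,0,0,0]]]'
python3 -c "
from h import *
go(0.662-.038*.9588,-.131+.038*.284,0.0113,163.5)"
```

```text
time: 12.23
eef_pos: [0.4819, -0.0771, 0.0113]
tcp_rot: [0.141, 0.99, 0.0, -0.001]
contact_force: [-0.4, -0.1, 0.6]
opening: 0.409
finger_force: 51.1
t 12.23 tcp [ 0.4819 -0.0771  0.0113] yaw 163.76 open 0.409 F [-0.4 -0.1  0.6]
tool d (mm) [-150.    -1.3   -0.2] spin 0.26
```

```bash
python3 -m handwheel '[[[0.03,-0.01,0,0,0.2],[0.03,-0.01,0,0,0],[0.03,-0.01,0,0,0],[0.03,-0.01,0,0,0],[0.03,-0.01,0,0,0],[0.03,-0.01,0,0,0],[0.03,-0.01,0,0,0],[0.03,-0.01,0,0,0],[0.03,-0.01,0,0,0],[0.03,-0.01,0,0,0],[0.03,-0.01,0,0,0],[0.03,0,0,0,0]]]' 80
python3 -c "
from h import *
go(0.662-.038*.9588,-.131+.038*.284,0.0113,163.5)"
```

```text
time: 13.23
eef_pos: [0.5881, -0.1077, 0.0114]
tcp_rot: [0.142, 0.99, 0.0, -0.001]
contact_force: [-3.8, 0.1, 7.7]
opening: 0.405
finger_force: 80.4
t 13.23 tcp [ 0.5881 -0.1077  0.0114] yaw 163.63 open 0.405 F [-3.8  0.1  7.7]
tool d (mm) [-39.5  -1.4   0. ] spin 0.13
```

```bash
python3 -m handwheel '[[[0.03,-0.006,0,0,0],[0.03,-0.006,0,0,0],[0.03,-0.006,0,0,0],[0.03,-0.006,0,0,0],[0.03,-0.006,0,0,0],[0.03,-0.006,0,0,0],[0.03,-0.003,0,0,0],[0.03,0,0,0,0],[0.03,0,0,0,0]]]'
python3 -m handwheel '[[[0.065,0,0,0,0],[0.065,0,0,0,0],[0.065,0,0,0,0],[0.065,0,0,0,0],[0.065,0,0,0,0],[0.065,0,0,-0.015,0],[0.065,0,0,-0.03,0],[0.065,0.02,0,-0.03,0],[0.065,0.02,0,-0.03,0],[0.065,0.02,0,-0.03,0],[0.065,0.02,0,-0.02,0],[0.065,0,0,0,0]]]'
python3 - <<'E'
from h import *
viewer.read_camera("top")
M=[]
s=get_state();c=cam("wrist",s);im=viewer.read_camera("wrist");cv2.imwrite("pics/wr4.png",im)
for n,z in [("wedge_heel",.019),("board_edge",.026)]:
    for r in viewer.pinpoint("wrist",n)[:2]:
        u,v=r["xy"][0]*640,r["xy"][1]*400
        print(n,round(r["confidence"],2),round(u),round(v),onz(c,u,v,z).round(4))
im=viewer.read_camera("side");cv2.imwrite("pics/side3.png",im)
go(0.6,-.1,.15,163.5)
E
```

```text
time: 13.98
eef_pos: [0.6239, -0.1181, 0.0114]
tcp_rot: [0.142, 0.99, 0.0, -0.003]
contact_force: [-7.1, 2.4, 9.2]
opening: 0.406
finger_force: 80.5
time: 14.98
eef_pos: [0.5489, -0.0961, 0.1731]
tcp_rot: [0.142, 0.99, -0.001, 0.005]
contact_force: [2.0, 0.1, -0.0]
opening: 0.762
finger_force: 0.0
wedge_heel 0.85 327 240 [ 0.6062 -0.1111  0.019 ]
board_edge 0.76 325 293 [ 0.6604 -0.1289  0.026 ]
t 15.23 tcp [ 0.5479 -0.0961  0.1651] yaw 163.59 open 0.761 F [ 0.1  0.  -0.3]
tool d (mm) [-51.1  11.   15. ] spin 0.09
```

View pics/wr4.png

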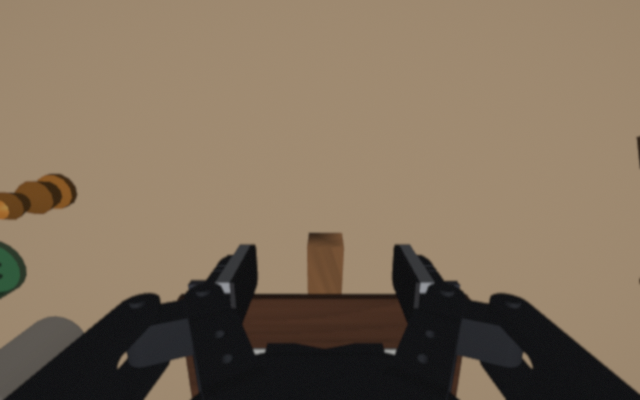

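The wrist picture shows the wedge under the middle of the board edge, heel at (325,240) and edge at row 294. The visible length works out to about 57 mm, which is the level value. The gripper is clear of everything, so I hand in.

```bash
python3 -c "
from h import *
print(sign_off())"
```

```text
the job is handed in; nothing more can be done
None
```

I drew the wedge out, laid it down, took it by the heel, drove it under the board edge until about 57 mm was left in front (the level mark) and let go; the job is handed in at about 15 s. I judged the board level from that length rather than measuring its tilt, and no verdict came back.

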